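# Clamp the white cream jar

### The arm

A 7-joint arm with a two-finger parallel gripper is mounted at the origin on the work surface. World frame = base frame: x ahead of the robot, y to its left, z up, the work surface at z = 0. Lengths are in mm, angles in rad, forces in N, time in s.
With the tool pointing down it reaches from about 425 to 875 mm from the base axis. Payload 9.9 kg.
Tool frame: the origin (TCP) lies on the mounting face of the last link; the fingertips stand nose_length ahead of it and the grasp point (between the pads) lies 155 mm ahead of it (nose_length is the distance from the TCP to the fingertips, in mm); z points along the fingers, x is the direction in which the jaws open and shut, and the axes are right-handed (so a half turn about z gives the same grasp; the last joint's range is limited). The gripper opens to 85 mm and grips with 20 to 120 N. Pads are 22 mm wide; open, the fingers measure 114 mm over their backs; the gripper's body (76 mm by 85 mm) begins 54 mm behind the grasp point. The pads swing forward as they close: fully open they stand 13 mm farther back than shut.
Start: joints at [1.054, 0.576, 0.025, 1.437, -0.015, 1.129, -0.057], TCP at [283.11, -612.767, 404.689] pointing down, gripper open.
Joint ranges: [-2.76, 2.76], [-0.34, 2.15], [-1.52, 1.57], [0.19, 2.46], [-1.09, 4.23], [0.17, 1.99], [-2.82, 2.82]. Speed limits (rad/s): [2.22, 2.22, 3.01, 3.01, 3.14, 3.14, 3.14].

### API

Orientations are given as a 3x3 rotation matrix whose columns are the frame's x, y, z axes.
In Python, from station import * gives the robot as it stands.
- The arm moves only by the tool play_rows, never from a script. Its argument "steps" is a list of rows, each a list of 3 entries, a list of its own where there are three numbers: the shift along the world's x, y, z in mm, then the turn, a rotation vector about the world's x, y, z in units of 5 degrees (1.0 is 5 degrees), then the closure in counts, from 0 (fully open) to 255 (shut). In form: [[[x, y, z], [ax, ay, az], gripper], ...]. A call has 1 to 12 rows; each row is the pose to reach, as a shift and turn from the pose commanded when the call began; what a row does not reach only later rows make up. A row lasts 1/10 s, in which the tool goes at most 50 mm and 8.59 degrees, less where a joint would pass 70% of its speed; a pose out of reach is approached as far as the arm can. A call with a gripper value outside its range is refused whole. The fingers move at their own pace and stop on an object; the grip force is fixed at half the most. Time passes only in rows, so rows that repeat a pose let the fingers close. It gives the time, the measured TCP pose, the force and the opening at its end, in the units of the state.
- get_obs(): the state, without advancing time (a new reading comes with each control period).
- camera(name): name is "scene" or "top" or "wrist"; returns a dict with "pixels" (480x640x3 uint8, red, green, blue), "fx", "fy", "cx", "cy" (pixels), "k1" (the pictures are not rectified: a ray, as slopes to the right and down, at radius r is drawn at 1 + k1 r^2 times it, then the intrinsics apply), "rvec" (rotation vector, rad) and "tvec" (3), from world to camera coordinates, as OpenCV has them; the wrist camera has in their place "T_tool_cam" (4x4, takes a point from camera to tool coordinates, whose origin is the TCP and whose axes are the tool frame's). Camera axes: x right, y down, z forward; pixel columns grow to the right and rows downward; lengths in mm; the calibration is good to about 2 mm. A picture is of the moment at which its call begins: read the wrist's pose just before it. There is no depth.
- job_done(): hands the job in, once; it reports no verdict.
Trained networks look in the newest picture that a camera, given by its name, has taken for a name from the list of things; names that differ only in an ending like _2 or _b are one class to them, and where a whole thing is asked for, a point or a joint stands for the part that bears it (a point fixed in the world has none). Each returns a list of dicts, best first, with "confidence" (0 to 1); they miss things now and then, are a little off and sometimes report something else, mostly with a low value. They report only what shows in the picture. A call takes as long as a camera call. They do not tell look-alikes from the thing itself.
- spot_in(camera, target): "bbox" ([centre column, centre row, width, height] in pixels, round what is visible of it).
- regions_of(camera, target): "mask" (480x640 bool, what is visible of it) and "bbox" ([centre column, centre row, width, height] in pixels, round what is visible of it).
The state is a dict: "time": time; "joints": joint angles; "qd": joint speeds; "effort": joint torques, N m; "eef_pos": TCP position; "eef_rot": TCP orientation; "force": force on the tool from outside, world axes, zero at the start; "wrist_torque": the same for the moment, N m; "width": finger opening in mm.
Only numpy, scipy, OpenCV 4.12 (cv2) and the standard library are available. Lean on these libraries where they do the work, as an engineer would, in place of code of your own. Each camera call takes 0.05 s, during which the arm holds its last target.

### The job

Two small jar presses stand on the salon counter with their red levers raised. Push the lever of the press that holds the white cream jar all the way down, so that its pad rests on the jar's lid, and let go. Leave the lever of the other press, with the amber jar, raised, and keep the white jar standing in its place.

Things in the scene. Friction and masses are not known exactly. Their poses are not given: they have to be found in the camera images.
- cream_paddle (a point): Middle of the upper face of the red paddle (34 long, 26 wide, 10 mm thick) ending the lever of the white jar's press. Turns with the lever: x runs along the lever to the pivot, y is parallel to the level pivot axis, z is the face's normal. Pivot: 68 mm along +x, 5 mm along -z, 137 mm above the counter. The lever points towards the robot within 20 degrees; only the base plate lies under the paddle.
- cream_lever (a joint): Angle (rad) of that lever: 0 = fully raised (40 degrees above level), grows as it is pushed down, level at 0.70, stop at 1.30 (34 degrees below level, the point then about 103 mm above the counter). Starts at 0 to 0.25. Stiff: 2 to 3 N at the paddle move it, and it stays where it is left. The rubber pad goes down with it, 20 mm in all, and reaches the lid at the stop.
- amber_lever (a joint): The same for the lever of the other, identical press, which holds the amber jar with the black lid. It starts raised, at 0 to 0.25, and is to be left so. Either press may be the left one; they stand at least 300 mm apart, middle to middle.
- cream_jar: White jar with white lid, 72 mm across, 55 mm tall, loose under the pad of its press. Origin: centre of its underside, 15 mm above the counter; z up. The press is a fixed arch over the jar: black base plate 140 x 150 x 15 mm, two steel posts, grey crossbar 34 mm deep, 146 mm wide, its top 157 mm above the counter; the lever sticks out of the middle of the crossbar's front.
There are look-alikes about, which are no part of the job. What is shaped like the part that bears amber_lever but green is not meant.

How it is judged:
By the outcome, as a careful person would: the job done as asked, in the order asked, and still so for the second after the job is handed in, with the robot touching nothing.
It also fails if it takes over 27 s, if anything falls off the work surface, if the arm or the gripper's body presses on something with over 40 N, if the wrist force passes 120 N, or if a joint passes its speed limit or range.

## Working session

There is one attempt and no reset: what is moved stays moved. The work goes in short steps, Python scripts to look and compute and a tool call to move; the robot and the scene stay as the last step left them, time stands still between calls to the robot, and variables do not carry over. Pictures are saved under pics/ and viewed, and the job is handed in when it is done.

Besides the shell and the picture viewer there is one more tool, called after "Emit:" by a JSON object that holds its "fn" and its "kwargs", one argument or row to a line. play_rows: Moves the arm, as the interface text tells. Its arguments: {"type":"object","properties":{"steps":{"type":"array","items":{"type":"array"}}},"required":["steps"]}

```bash
ls; mkdir -p pics
python3 - <<'E'
from station import *
import cv2
o=get_obs();print({k:o[k] for k in('time','eef_pos','eef_rot','width','force')})
for n in('scene','top'):
    c=camera(n);cv2.imwrite(f'pics/{n}0.png',c['pixels'][:,:,::-1]);print({k:v for k,v in c.items() if k!='pixels'})
    for t in('cream_paddle','cream_lever','amber_lever','cream_jar'):
        print(n,t,[(round(d['confidence'],2),d['bbox']) for d in spot_in(n,t)])
E
```

```text
pics
{'time': 0.0, 'eef_pos': array([ 283.04985038, -612.62016265,  403.83758945]), 'eef_rot': array([[ 4.19426116e-01, -9.07789165e-01, -7.52183756e-04],
       [-9.07788031e-01, -4.19426782e-01,  1.43683104e-03],
       [-1.61982566e-03,  8.01789504e-05, -9.99998685e-01]]), 'width': 85.38009206469295, 'force': array([-0.23701694, -0.45952147,  0.77120717])}
{'fx': 579.3986721048432, 'fy': 579.3986721048432, 'cx': 327.0763404231925, 'cy': 236.4534865957101, 'k1': 0.006437939713427591, 'rvec': array([ 2.12743146,  0.71356899, -0.38171825]), 'tvec': array([-380.4135573 , -152.79200754, 1508.01643009])}
scene cream_paddle [(0.77, [395.1, 151.7, 29.0, 29.3])]
scene cream_lever [(0.75, [396.1, 152.4, 23.7, 29.1])]
scene amber_lever [(0.76, [101.3, 308.2, 44.1, 46.0]), (0.71, [257.0, 251.1, 34.7, 33.4])]
scene cream_jar [(0.67, [418.1, 211.4, 31.6, 37.4])]
{'fx': 488.20251500081736, 'fy': 488.20251500081736, 'cx': 316.4458853776745, 'cy': 235.96466818244684, 'k1': -0.08205951911953074, 'rvec': array([ 2.12801391, -2.18559892,  0.14484487]), 'tvec': array([-114.58364901,  599.50721579, 1012.83410254])}
top cream_paddle [(0.56, [155.6, 263.0, 18.9, 32.8])]
top cream_lever [(0.79, [152.5, 261.6, 20.0, 34.2])]
top amber_lever [(0.85, [516.4, 307.3, 26.7, 41.2]), (0.8, [380.6, 260.1, 16.3, 33.1])]
top cream_jar [(0.71, [179.3, 237.0, 30.5, 36.8])]
```

View pics/scene0.png

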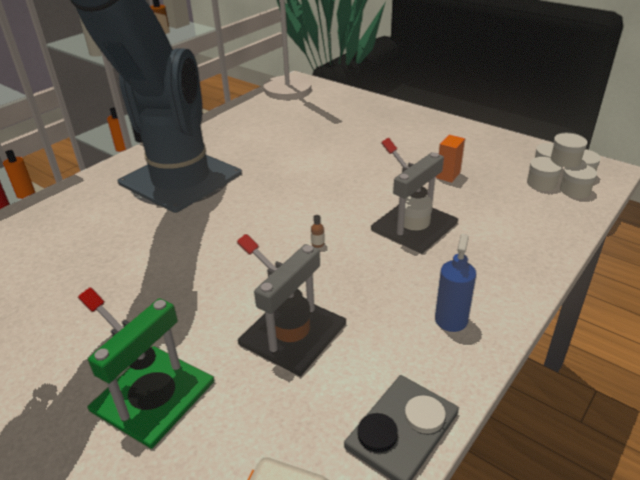

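View pics/top0.png

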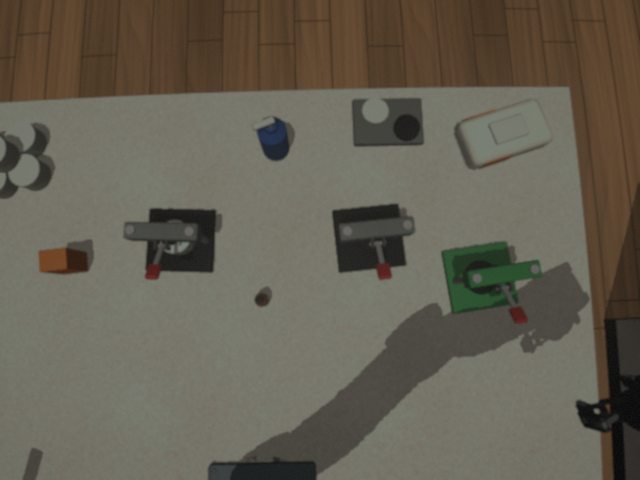

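The white jar's press is the left one. Its red paddle shows at about (390,146) in the scene view and (153,271) in the top view. The amber press is in the middle and the green one is a look-alike. Next I triangulate the paddle and the crossbar.

```bash
cat > h.py <<'E'
from station import *
import cv2, numpy as np
from scipy.optimize import least_squares
def K(c): return np.array([[c['fx'],0,c['cx']],[0,c['fy'],c['cy']],[0,0,1.]]),np.array([c['k1'],0,0,0,0.])
def proj(c,p):
    k,d=K(c); return cv2.projectPoints(np.array(p,float).reshape(-1,3),c['rvec'],c['tvec'],k,d)[0].reshape(-1,2)
def onz(c,uv,z):
    k,d=K(c); n=cv2.undistortPoints(np.array([[uv]],float),k,d)[0,0]
    R=cv2.Rodrigues(c['rvec'])[0]; o=-R.T@c['tvec']; v=R.T@np.array([n[0],n[1],1]); return o+v*(z-o[2])/v[2]
def red(c,u,v,r=25):
    p=c['pixels'].astype(int); m=(p[...,0]>90)&(p[...,1]<0.45*p[...,0])&(p[...,2]<.45*p[...,0])
    w=np.zeros_like(m); w[v-r:v+r,u-r:u+r]=1; m&=w; ys,xs=np.nonzero(m); return np.array([xs.mean(),ys.mean()]),len(xs),(xs.min(),xs.max(),ys.min(),ys.max())
def tri(a,ua,b,ub):
    f=lambda p: np.r_[proj(a,p)[0]-ua,proj(b,p)[0]-ub]
    s=least_squares(f,[600,200,150]); return s.x,s.fun
E
python3 - <<'E'
from h import *
s=camera('scene');t=camera('top')
for nm,us,ut in(('cream',(390,146),(153,271)),('amber',(247,243),(384,271))):
    a=red(s,*us);b=red(t,*ut,20);print(nm,a,b); print(tri(s,a[0],t,b[0]))
k=[onz(t,u,157) for u in((130,231),(189,232))];print(k,(k[0]+k[1])/2)
for u in((150,209),(215,210),(213,271),(150,270)):print(onz(t,u,15))
big=cv2.resize(t['pixels'][195:295,100:230,::-1],None,fx=6,fy=6,interpolation=cv2.INTER_CUBIC);cv2.imwrite('pics/t1.png',big)
big=cv2.resize(s['pixels'][120:255,360:470,::-1],None,fx=4.4,fy=4.4,interpolation=cv2.INTER_CUBIC);cv2.imwrite('pics/s1.png',big)
E
```

```text
cream (array([388.67010309, 144.90721649]), 97, (np.int64(383), np.int64(395), np.int64(139), np.int64(151))) (array([150.68965517, 276.03448276]), 29, (np.int64(146), np.int64(156), np.int64(275), np.int64(277)))
(array([511.8923478 , 183.04995232, 174.50553177]), array([-0.48383876,  0.11658506, -0.27743876, -0.32624283]))
amber (array([247.09278351, 243.32989691]), 194, (np.int64(238), np.int64(256), np.int64(235), np.int64(252))) (array([384.37037037, 275.96296296]), 27, (np.int64(380), np.int64(389), np.int64(275), np.int64(277)))
(array([ 502.45166866, -252.34592962,  170.98664294]), array([-1.40040887,  0.06114663, -1.12789032, -1.02402239]))
[array([600.15167195, 230.53785103, 157.        ]), array([595.08650619, 114.89261719, 157.        ])] [597.61908907 172.71523411 157.        ]
[670.09539245 240.32915808  15.        ]
[663.5901803   93.48446886  15.        ]
[527.96522701  97.94662703  15.        ]
[533.44648807 238.01339557  15.        ]
```

View pics/t1.png

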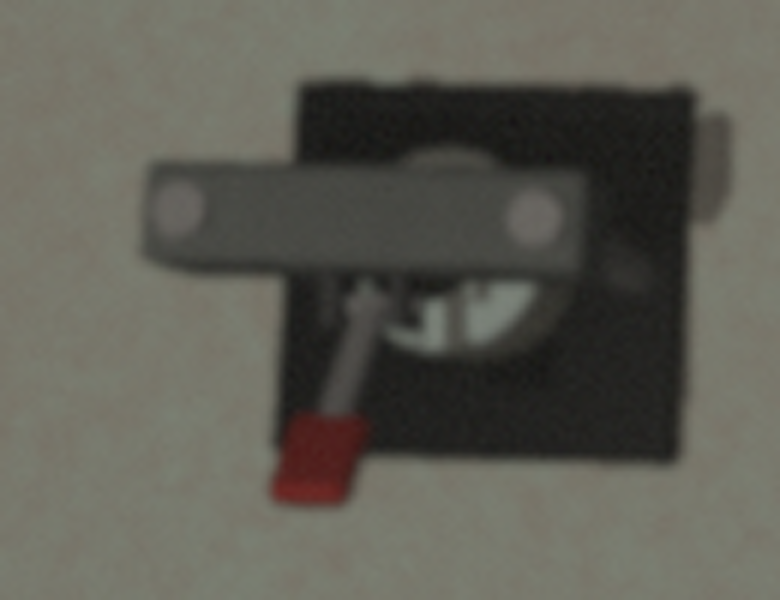

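View pics/s1.png

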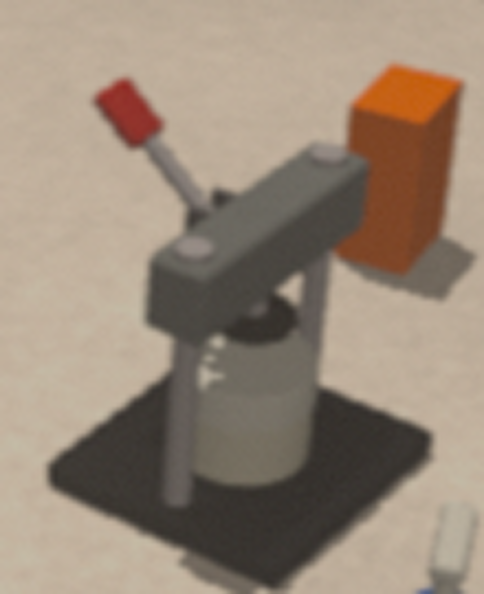

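Run:
```python
from h import *
s=camera('scene');t=camera('top')
us=np.array([389.1,145.2]);ut=np.array([153.4,270.])
P,f=tri(s,us,t,ut);print(P,f)
# model: press centre bar mid, yaw; paddle = pivot - L
bar=(np.array([600.2,230.5])+np.array([595.1,114.9]))/2
def pad(px,py,psi,a):
    e=np.radians(40)-a; h=-np.array([np.cos(psi),np.sin(psi),0])
    x=-(h*np.cos(e)+np.array([0,0,np.sin(e)])); z=h*-np.sin(e)+np.array([0,0,np.cos(e)])
    if z[2]<0: z=-z
    return np.array([px,py,137.])-68*x+5*z,x,z
for psi in(-.05,0.,.04):
  # pivot 17+? in front of the bar
  g=lambda q:np.r_[(proj(s,pad(q[0],q[1],psi,q[2])[0])[0]-us),(proj(t,pad(q[0],q[1],psi,q[2])[0])[0]-ut)]
  r=least_squares(g,[580,175,.1],x_scale=[10,10,.1]);print(psi,r.x,r.fun,pad(*r.x[:2],psi,r.x[2])[0], pad(*r.x[:2],psi,1.3)[0])
# full: corners of the bar/plate for yaw
c=[onz(t,(100+u/6,195+v/6),15)[:2] for u,v in((300,83),(693,90),(680,460),(278,452))]
print(np.round(c),np.mean(c,0))
for a,b in((0,1),(3,2),(3,0),(2,1)):
    d=c[b]-c[a];print(np.linalg.norm(d),np.degrees(np.arctan2(d[1],d[0])))
```

```text
[521.1254676  174.56181043 181.03002453] [ 0.68948712 -0.1676205   0.39668054  0.46798928]
-0.05 [5.73121494e+02 1.71959841e+02 6.95146758e-02] [ 0.68948716 -0.16762036  0.39668045  0.46798935] [521.12546752 174.56181077 181.03002403] [514.31317416 174.90270957 102.62092093]
0.0 [5.73186556e+02 1.74561810e+02 6.95146554e-02] [ 0.68948711 -0.16762068  0.39668056  0.46798922] [521.12546768 174.56181022 181.03002509] [514.30464917 174.56181022 102.62092093]
0.04 [5.73144913e+02 1.76643699e+02 6.95146616e-02] [ 0.68948711 -0.16762057  0.39668056  0.46798925] [521.12546764 174.56181033 181.03002476] [514.31010533 174.28905035 102.62092093]
[[670. 240.]
 [664.  92.]
 [526.  97.]
 [533. 246.]] [598.35449938 169.03868237]
148.1339803641808 -92.67616069255557
149.16148324353455 -92.46327413497546
137.70412092082387 -2.456229136395061
137.15770322387056 -2.026544232381907
```

Paddle point is at about (521, 175, 181) and the lever angle is about 0.07. The pivot is at about (573, 172), and the press yaw is about -2.4°. This agrees with the plate size (137 x 149 mm) and the crossbar position. I'll close the fingers and travel high towards it.

Emit:
{"fn": "play_rows", "kwargs": {
  "steps": [
    [[10, 30, 40], [0, 0, -1], 255],
    [[30, 75, 60], [0, 0, -2], 255],
    [[190, 550, 60], [0, 0, -5], 255],
    [[190, 550, 60], [0, 0, -5], 255],
    [[190, 550, 60], [0, 0, -5], 255],
    [[190, 550, 60], [0, 0, -5], 255],
    [[190, 550, 60], [0, 0, -5], 255],
    [[190, 550, 60], [0, 0, -5], 255],
    [[190, 550, 60], [0, 0, -5], 255],
    [[190, 550, 60], [0, 0, -5], 255],
    [[190, 550, 60], [0, 0, -5], 255],
    [[190, 550, 60], [0, 0, -5], 255]
  ]
}}

```text
time: 1.9
eef_pos: [471.7, -65.4, 465.1]
eef_rot: [[-0.004, -1.0, 0.001], [-1.0, 0.004, -0.0], [0.0, -0.001, -1.0]]
force: [0.1, -0.5, -0.6]
width: -0.1
```

Emit:
{"fn": "play_rows", "kwargs": {
  "steps": [
    [[45, 237, -45], [0, 0, 0], 255],
    [[45, 237, -45], [0, 0, 0], 255],
    [[45, 237, -45], [0, 0, 0], 255],
    [[45, 237, -45], [0, 0, 0], 255],
    [[45, 237, -45], [0, 0, 0], 255],
    [[45, 237, -45], [0, 0, 0], 255],
    [[45, 237, -45], [0, 0, 0], 255]
  ]
}}

```text
time: 2.6
eef_pos: [516.4, 170.5, 419.3]
eef_rot: [[-0.001, -1.0, -0.001], [-1.0, 0.001, -0.0], [0.0, 0.001, -1.0]]
force: [0.4, -0.1, 0.2]
width: 0.1
```

Run:
```python
from h import *
o=get_obs();p=o['eef_pos'];R=o['eef_rot'];print(p,R)
s=camera('scene');t=camera('top');w=camera('wrist')
for n in(155,165,175):print(n,proj(s,p+R[:,2]*n),proj(t,p+R[:,2]*n))
cv2.imwrite('pics/s2.png',s['pixels'][:,:,::-1]);cv2.imwrite('pics/w2.png',w['pixels'][:,:,::-1])
cv2.imwrite('pics/s2z.png',cv2.resize(s['pixels'][20:220,310:510,::-1],None,fx=3,fy=3,interpolation=cv2.INTER_CUBIC))
```

```text
[516.40070692 170.52498095 419.26979739] [[-1.09000094e-03 -9.99999107e-01 -7.73763833e-04]
 [-9.99999365e-01  1.09022113e-03 -2.84199830e-04]
 [ 2.85043149e-04  7.73453564e-04 -9.99999660e-01]]
155 [[388.57678801 109.18707608]] [[140.17675404 270.35624561]]
165 [[388.35894623 113.66539733]] [[142.2312743  270.70921507]]
175 [[388.14332662 118.09889646]] [[144.23861234 271.05386955]]
```

View pics/s2z.png

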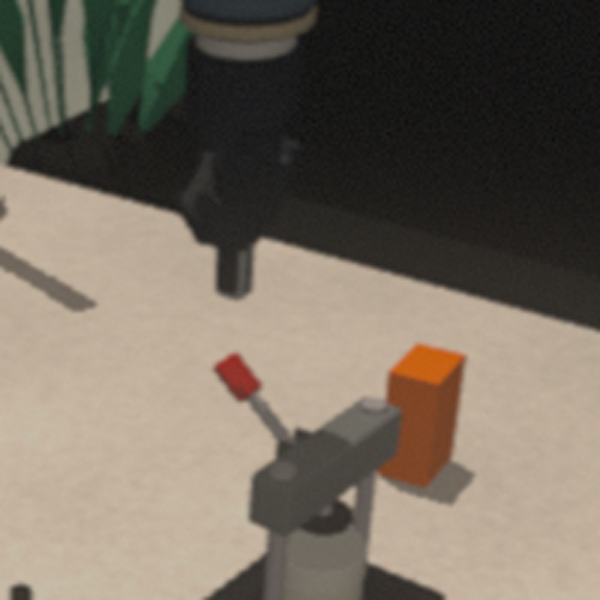

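View pics/w2.png

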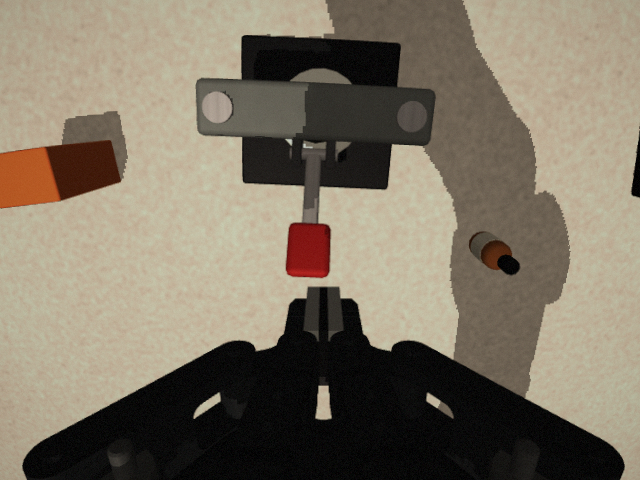

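The scene zoom shows the fingertips at scene pixel (388,117), which gives nose_length of about 172 mm. The wrist view shows the paddle at (308,250). I'll cross-check the paddle with the wrist camera and plan the arc.

```bash
python3 - <<'E'
from h import *
o=get_obs();p=o['eef_pos'];R=o['eef_rot']
w=camera('wrist');k,d=K(w);T=w['T_tool_cam'];print(T.round(3))
def wz(uv,z):
    n=cv2.undistortPoints(np.array([[uv]],float),k,d)[0,0]
    v=R@T[:3,:3]@np.array([n[0],n[1],1]);c=p+R@T[:3,3];return c+v*(z-c[2])/v[2]
for uv,z in(((308,249),181),((217,107),157),((413,116),157),((313,158),141)):print(uv,wz(uv,z))
E
cat > plan.py <<'E'
import numpy as np
from scipy.spatial.transform import Rotation as Ro
N=172
def tipgoal(a,px=573,py=172.3,psi=-.042):
    e=np.radians(40)-a;h=-np.array([np.cos(psi),np.sin(psi),0]);return np.array([px,py,137.])+68*(h*np.cos(e)+[0,0,np.sin(e)])+5*(-np.sin(e)*h+[0,0,np.cos(e)])
def tcp(tip,tilt): # tilt deg: tool z leans to +x
    z=Ro.from_rotvec([0,-np.radians(tilt),0]).apply([0,0,-1.]);return tip-N*z
if __name__=='__main__':
    for a in(0.07,.3,.5,.7,.9,1.1,1.2,1.3):
        t=max(0,20*(a-.3));print(a,tipgoal(a).round(1),round(t,1),tcp(tipgoal(a),t).round(1))
E
python3 plan.py
```

```text
[[ 1.0000e+00 -0.0000e+00  1.0000e-03 -1.6000e-02]
 [ 0.0000e+00  9.5400e-01  2.9800e-01 -7.7471e+01]
 [-1.0000e-03 -2.9800e-01  9.5400e-01  3.0870e+01]
 [ 0.0000e+00  0.0000e+00  0.0000e+00  1.0000e+00]]
(308, 249) [520.95288995 176.78384312 181.        ]
(217, 107) [603.50177538 231.23776643 157.        ]
(413, 116) [597.4905601  112.72591929 157.        ]
(313, 158) [570.96143101 174.09786391 141.        ]
0.07 [521.  174.5 181. ] 0 [521.  174.5 353. ]
0.3 [512.3 174.9 168. ] 0 [512.3 174.9 340. ]
0.5 [507.4 175.1 155.3] 4.0 [495.4 175.1 326.9]
0.7 [505.1 175.2 141.9] 8.0 [481.1 175.2 312.2]
0.9 [505.4 175.1 128.3] 12.0 [469.7 175.1 296.5]
1.1 [508.5 175.  115. ] 16.0 [461.1 175.  280.3]
1.2 [511.  174.9 108.7] 18.0 [457.9 174.9 272.3]
1.3 [514.2 174.8 102.6] 20.0 [455.3 174.8 264.2]
```

Emit:
{"fn": "play_rows", "kwargs": {
  "steps": [
    [[7, 1, -35], [0, 0, 0], 255],
    [[7, 1, -55], [0, 0, 0], 255],
    [[4, 1, -65], [0, 0, 0], 255],
    [[1, 1, -73], [0, 0, 0], 255],
    [[-2, 1, -80], [0, 0, 0], 255],
    [[-2, 1, -80], [0, 0, 0], 255]
  ]
}}

```text
time: 3.4
eef_pos: [514.1, 170.4, 339.6]
eef_rot: [[-0.004, -1.0, -0.0], [-1.0, 0.004, -0.0], [0.0, 0.0, -1.0]]
force: [0.5, -0.1, 0.3]
width: -0.3
```

Run:
```python
from h import *
o=get_obs();print(o['eef_pos'],o['force'])
s=camera('scene');w=camera('wrist')
a=cv2.resize(s['pixels'][80:220,330:470,::-1],(480,480),interpolation=cv2.INTER_CUBIC);b=w['pixels'][120:360,160:480,::-1]
b=cv2.resize(b,(320,240));a2=np.zeros((480,320,3),np.uint8);a2[:240]=b
cv2.imwrite('pics/c3.png',np.hstack([a,a2]))
```

```text
[514.09805987 170.36285723 339.60051203] [ 0.45483626 -0.08194379  0.29965222]
```

View pics/c3.png

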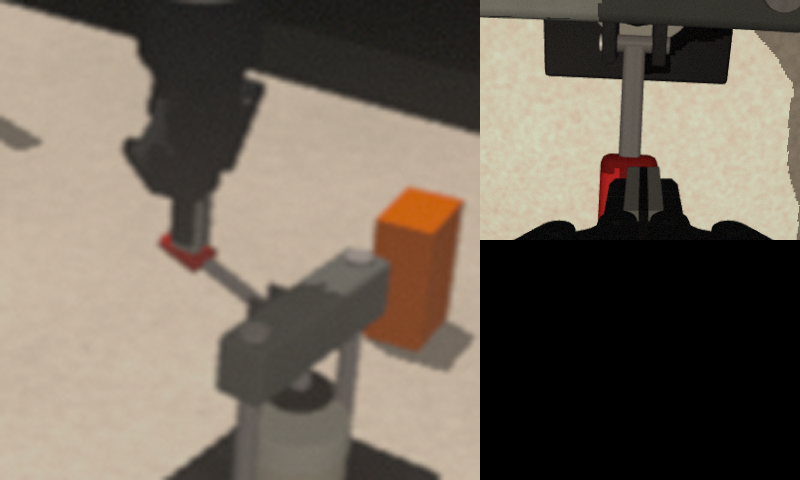

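The scene view shows the fingertips standing on the paddle and the lever already moving. In the wrist view they sit about 5 mm to the right of its middle (y 170 against 175), so I correct +5 in y and follow the arc down with a growing tilt.

Emit:
{"fn": "play_rows", "kwargs": {
  "steps": [
    [[-8, 5, -7], [0, -0.4, 0], 255],
    [[-16, 5, -13], [0, -0.8, 0], 255],
    [[-24, 5, -21], [0, -1.2, 0], 255],
    [[-32, 5, -28], [0, -1.6, 0], 255],
    [[-39, 5, -36], [0, -2.0, 0], 255],
    [[-45, 5, -43], [0, -2.4, 0], 255],
    [[-50, 5, -51], [0, -2.8, 0], 255],
    [[-55, 5, -59], [0, -3.2, 0], 255],
    [[-58, 5, -65], [0, -3.6, 0], 255],
    [[-58, 5, -65], [0, -3.6, 0], 255]
  ]
}}

```text
time: 4.5
eef_pos: [455.9, 176.1, 274.6]
eef_rot: [[-0.002, -0.951, 0.309], [-1.0, 0.002, -0.0], [-0.0, -0.309, -0.951]]
force: [0.1, 0.3, 0.1]
width: -0.2
```

```bash
cat > snap.py <<'E'
from h import *
import sys
o=get_obs();p=o['eef_pos'];R=o['eef_rot'];print(o['time'],p,o['force'],'tip',p+R[:,2]*172)
s=camera('scene');w=camera('wrist')
a=cv2.resize(s['pixels'][80:220,330:470,::-1],(480,480),interpolation=cv2.INTER_CUBIC);b=w['pixels'][120:360,160:480,::-1]
a2=np.zeros((480,320,3),np.uint8);a2[:240]=b
cv2.imwrite(sys.argv[1],np.hstack([a,a2]))
E
python3 snap.py pics/c4.png
```

```text
4.5 [455.88252756 176.12122454 274.55234503] [0.08278375 0.26572695 0.06809762] tip [509.05351342 176.10319668 110.97714539]
```

View pics/c4.png

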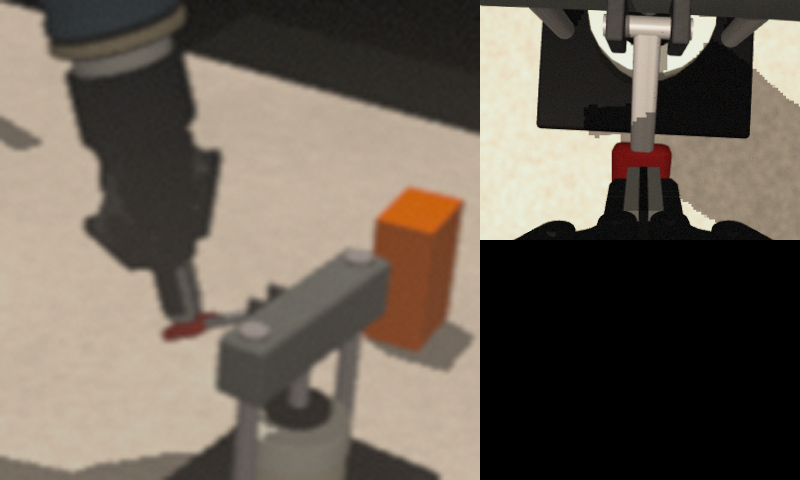

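The tip is centred on the paddle and the lever is below level. The pad has not reached the lid yet, so I continue in small steps.

Emit:
{"fn": "play_rows", "kwargs": {
  "steps": [
    [[-1, 0, -5], [0, -0.2, 0], 255],
    [[-2, 0, -10], [0, -0.4, 0], 255],
    [[-2, 0, -12], [0, -0.4, 0], 255],
    [[-2, 0, -12], [0, -0.4, 0], 255]
  ]
}}

```text
time: 5.0
eef_pos: [454.3, 175.6, 265.9]
eef_rot: [[0.001, -0.938, 0.346], [-1.0, -0.001, 0.002], [-0.002, -0.346, -0.938]]
force: [-28.6, -2.6, 55.9]
width: -0.3
```

```bash
python3 snap.py pics/c5.png
```

```text
5.0 [454.3483566  175.56039172 265.88569648] [-28.55169746  -2.57619561  55.86123358] tip [513.87692283 175.94460084 104.51592798]
```

View pics/c5.png

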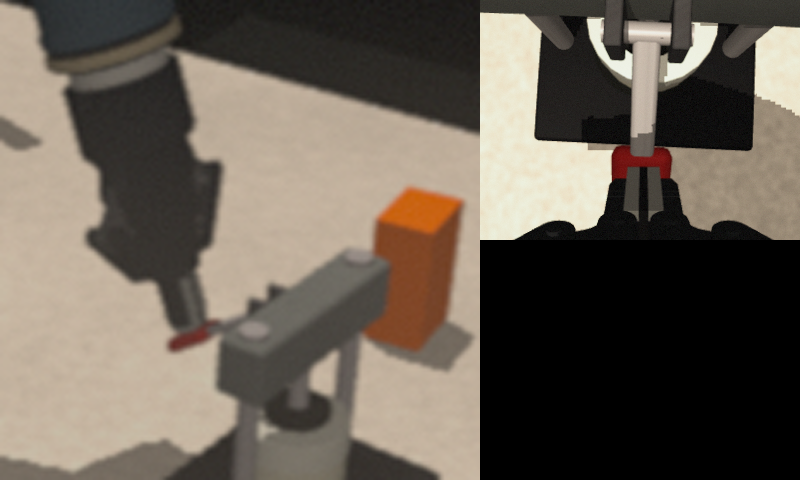

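The force rose sharply to about 63 N at tip height 104 mm, so the lever is on its stop. I retreat along the tool axis, clear of the paddle.

Emit:
{"fn": "play_rows", "kwargs": {
  "steps": [
    [[-1, 0, 3], [0, 0, 0], 255],
    [[-5, 0, 12], [0, 0, 0], 255],
    [[-16, 0, 40], [0, 0, 0], 255],
    [[-32, 0, 80], [0, 0, 0], 255],
    [[-32, 0, 125], [0, 1, 0], 255],
    [[-32, 0, 170], [0, 2, 0], 255],
    [[-32, 0, 200], [0, 3, 0], 255],
    [[-32, 0, 200], [0, 3, 0], 255]
  ]
}}

```text
time: 5.9
eef_pos: [423.6, 175.5, 467.8]
eef_rot: [[-0.005, -0.996, 0.09], [-1.0, 0.005, 0.004], [-0.005, -0.09, -0.996]]
force: [1.4, -0.1, 0.8]
width: -0.2
```

```bash
python3 snap.py pics/c6.png
python3 - <<'E'
from h import *
from plan import tipgoal
s=camera('scene');t=camera('top')
print(spot_in('top','cream_jar'),spot_in('scene','cream_jar'))
cv2.imwrite('pics/s6.png',s['pixels'][:,:,::-1])
a=red(s,390,172,20);print(a)
for q in(1.1,1.2,1.3):print(q,proj(s,tipgoal(q)))
E
```

```text
5.9 [423.57988395 175.53494891 467.76633854] [ 1.35130474 -0.13241455  0.78962786] tip [439.02443176 176.26842482 296.46272517]
[{'bbox': [178.4, 237.4, 33.9, 37.6], 'confidence': 0.87}] [{'bbox': [415.8, 211.2, 34.8, 34.3], 'confidence': 0.63}]h.py:12: RuntimeWarning: Mean of empty slice.
  w=np.zeros_like(m); w[v-r:v+r,u-r:u+r]=1; m&=w; ys,xs=np.nonzero(m); return np.array([xs.mean(),ys.mean()]),len(xs),(xs.min(),xs.max(),ys.min(),ys.max())
  ret = ret.dtype.type(ret / rcount)
Traceback (most recent call last):
  File "h.py", line 12, in red
    w=np.zeros_like(m); w[v-r:v+r,u-r:u+r]=1; m&=w; ys,xs=np.nonzero(m); return np.array([xs.mean(),ys.mean()]),len(xs),(xs.min(),xs.max(),ys.min(),ys.max())
                                                                                                                         ~~~~~~^^
ValueError: zero-size array to reduction operation minimum which has no identity
```

View pics/c6.png

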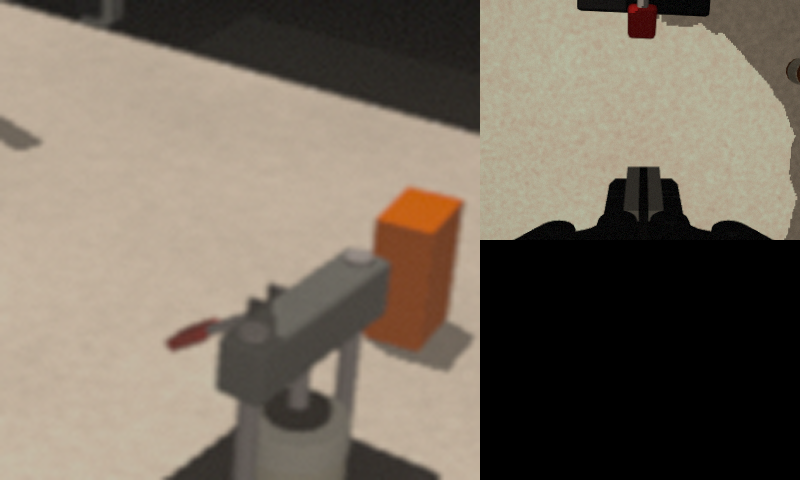

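View pics/s6.png

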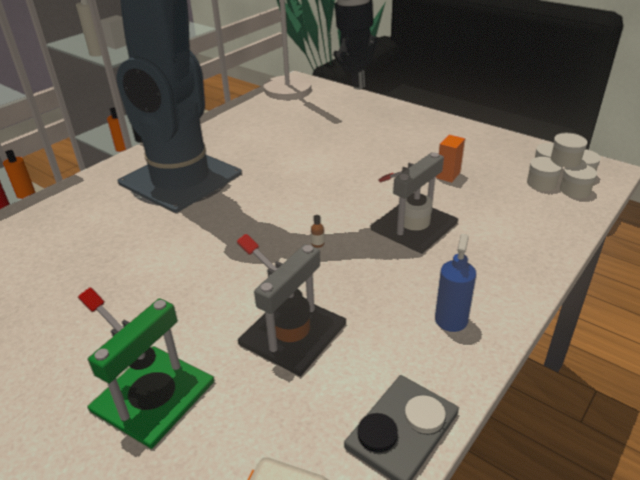

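The lever stays down, with the paddle at about (386,177) in the scene view. The jar is in place and the amber and green levers are still raised. One more check, of the lever angle, before handing in.

Run:
```python
from h import *
from plan import tipgoal
s=camera('scene')
p=s['pixels'].astype(int);sub=(p[...,0]>1.8*p[...,1])&(p[...,0]>50);sub[:,:375]=0;sub[:,398:]=0;sub[:165]=0;sub[190:]=0
ys,xs=np.nonzero(sub);print(xs.mean(),ys.mean(),len(xs),xs.min(),xs.max(),ys.min(),ys.max())
for q in(1.,1.1,1.2,1.25,1.3):
    c=tipgoal(q);e=np.radians(40)-q;h=-np.array([np.cos(.042),np.sin(-.042),0]);L=h*np.cos(e)+np.array([0,0,np.sin(e)])
    n=-np.sin(e)*h+np.array([0,0,np.cos(e)])
    print(q,proj(s,[c-5*n,c-5*n+17*L,c-5*n-17*L]).round(1).tolist())
```

```text
384.52 178.0 25 380 389 176 180
1.0 [[383.7, 169.0], [377.7, 168.7], [389.7, 169.4]]
1.1 [[384.4, 171.8], [378.6, 172.2], [390.3, 171.5]]
1.2 [[385.4, 174.6], [379.9, 175.6], [391.0, 173.6]]
1.25 [[386.0, 176.0], [380.6, 177.3], [391.5, 174.6]]
1.3 [[386.6, 177.4], [381.3, 179.0], [391.9, 175.7]]
```

The paddle centre at (386,177.4), with its ends at rows 179–180 and 175–176, matches an angle of 1.30.

```bash
python3 -c "
from station import *
print(job_done())"
```

```text
the job is handed in; nothing more can be done
None
```

I pushed the lever of the white jar's press (the left one) down to its stop with the closed fingertips, then retreated about 200 mm above it. The job was handed in at about 6 s.

**Final checks:**
- **Lever:** the force rose to about 63 N with the fingertips at about 104 mm height, so the lever was on its stop. After release the paddle stays where it was left. By eye, its position in the scene picture fits an angle of about 1.30 rad. The small automatic red mask sat a little lower and to the left, but it caught only part of the paddle.
- **White jar:** the detector still finds it within about 2 pixels of where it started, in both views.
- **Amber and green levers:** both still look raised in the last picture, judged by eye, and I did not go near either one.
- **Pad on the lid:** I did not measure the contact directly. I took it from the lever being at its stop.

**Correction on the way:** at first contact the fingertips were about 5 mm off the paddle's middle sideways. I corrected this before the main push.

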